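# Hang the lift-off tailgate of the shavings tray

### The arm

A 6-joint arm with a two-finger parallel gripper is mounted at the origin on the work surface. World frame = base frame: x ahead of the robot, y to its left, z up, the work surface at z = 0. Lengths are in m, angles in degrees, forces in N, time in s.
With the tool pointing down it reaches from about 0.3 to 0.75 m from the base axis. Payload 8.5 kg.
Tool frame: the origin (TCP) lies at the very end of the fingers, on their centre line; the grasp point (between the pads) lies 19 mm behind it; z points along the fingers, y is the line along which they close (so a half turn about z gives the same grasp; the last joint's range is limited). The gripper opens to 85 mm and grips with 20 to 120 N. Pads are 22 mm wide; open, the fingers measure 114 mm over their backs; the gripper's body (76 mm by 85 mm) begins 54 mm behind the grasp point. The pads swing forward as they close: fully open they stand 13 mm farther back than shut.
Start: joints at [-87.909, 21.807, 74.336, -0, 83.858, -12.336], TCP at [0.137, -0.533, 0.231] pointing down, gripper open.
Joint ranges: [-178.18, 178.18], [-50.72, 133.34], [12.68, 142.11], [-81.47, 261.47], [9.98, 163.14], [-165.26, 165.26]. Speed limits (degrees/s): [136.94, 136.94, 180, 180, 180, 180].

### API

Orientations are given as a 3x3 rotation matrix whose columns are the frame's x, y, z axes.
In Python, from rig import observe, cams, ticket gives the robot as it stands.
- The arm moves only by the tool move_arm, never from a script. Its arguments are lists of equal length, an entry for each row: "jaw": the finger opening in cm, from 0 to 8.54; "dp": the shift along the tool's x, y, z in cm, a list of three; "turn": the turn, a rotation vector about the tool's x, y, z in rad, a list of three. In form: {"jaw": [jaw, ...], "dp": [[tx, ty, tz], ...], "turn": [[wx, wy, wz], ...]}. A call has 1 to 12 rows; each row shifts and turns the commanded pose from where the row before left it, along the tool's axes as they then stand; what a row does not reach is not made up. A row lasts 1/12 s, in which the tool goes at most 41.7 mm and 7.16 degrees, less where a joint would pass 70% of its speed; a pose out of reach is approached as far as the arm can. A call is refused whole if a number of a shift passes 4.17 or a number of a turn 0.125, either way. A call with a gripper value outside its range is refused whole. The fingers move at their own pace and stop on an object; "force" is the grip in N (left out, the last holds). Time passes only in rows, so rows that do not move let the fingers close. It gives the time, the measured TCP pose, the force, the opening and the grip force at its end, in the units of the state.
- observe(): the state, without advancing time (a new reading comes with each control period).
- cams.get_image(name): name is "side" or "top" or "wrist"; returns (picture, depth): 420x560x3 uint8, red, green, blue; 420x560 float32, m along the optical axis (not along the pixel's ray), 0 where there is no reading.
- cams.calibration(name): a dict with "vertical_fov" (degrees; the focal length in pixels is half the picture's height over the tangent of half this angle, whatever the lens; pixels are square), "cx", "cy" (the principal point, pixels), "view" (4x4, takes a point from world to camera coordinates); the wrist camera has in their place "tool_from_camera" (4x4, takes a point from camera to tool coordinates, whose origin is the TCP and whose axes are the flange's). Camera axes: x right, y up, looking along -z (the intrinsics and any distortion apply to the point x, -y, -z); pixel columns grow to the right and rows downward; lengths in m; the calibration is good to about 2 mm. A picture is of the moment at which its call begins: read the wrist's pose just before it. calibration takes no time and is no camera call.
- ticket.close_job(): hands the job in; it is judged then, once.
Trained networks look in the newest picture that a camera, given by its name, has taken for a name from the list of things; names that differ only in an ending like _2 or _b are one class to them, and where a whole thing is asked for, a point or a joint stands for the part that bears it (a point fixed in the world has none). Each returns a list of dicts, best first, with "p" (0 to 1); they miss things now and then, are a little off and sometimes report something else, mostly with a low value. They report only what shows in the picture. A call takes as long as a camera call.
- cams.spot_in(camera, query): "box" ([centre column, centre row, width, height] as shares, 0 to 1, of the picture: columns of its width, rows of its height, round what is visible of it).
- cams.outline_of(camera, query): "mask" (420x560 bool, what is visible of it) and "box" ([centre column, centre row, width, height] as shares, 0 to 1, of the picture: columns of its width, rows of its height, round what is visible of it).
- cams.mark_of(camera, query): "location" ([column, row] as shares, 0 to 1, of the picture: columns of its width, rows of its height: a listed point, or the origin of a listed thing).
The state is a dict: "time_s": time; "q": joint angles; "qvel": joint speeds; "joint_efforts": joint torques, N m; "position": TCP position; "tool_rot": TCP orientation; "ft_force": force on the tool from outside, world axes, zero at the start; "wrist_torque": the same for the moment, N m; "grip_width": finger opening in m; "gripper_force": force on a finger pad.
Only numpy, scipy, OpenCV 4.12 (cv2) and the standard library are available. Lean on these libraries where they do the work, as an engineer would, in place of code of your own. Each camera call takes 0.05 s, during which the arm holds its last target. There are 200 camera calls.

### The job

Close the open front of the turner's shavings tray with the yellow tailgate: pick it up by its top rail and lower it over the tray's two upright brass pins, so that both hinge barrels drop onto their pins together and sit fully down on the sill. Lower it all the way rather than letting it fall, and leave the shorter blue tailgate where it stands.

Things in the scene. Friction and masses are not known exactly. Their poses are not given: they have to be found in the camera images.
- gate: Yellow tailgate, loose, 0.25-0.45 kg, upright; 162 long (y) x 42 x 125 mm high (z up). Panel 12 thick. At y = -60 and +60 an aluminium barrel: upright open tube, outer 42, bore 34 mm, z = 0 to 40. Yellow grip rail on top: 20 thick (x), 70 long (y), z = 85 to 125 mm. Origin: centre of the underside. Same after a half turn about z.
- tray: Plywood tray, fixed, 190 mm wide (y). Open front (-x side) with dark steel sill 50 deep, top at z = 15; on it at x = 0, y = -60 and +60 upright brass pins of diameter 14, tips at z = 70, top 20 tapering to 4. Walls 70 high at x = 30 to 160; inside empty. Origin: bench height midway between the pins. Gate home: its origin 15 mm above this one, y axes parallel.
- short_gate: Bystander: shorter blue tailgate of another tray, loose, same build and 125 mm height but 122 mm long (y), barrels 80 mm apart; does not fit these pins. Origin: centre of its underside.

How it is judged (in metres and radians):
At the end, for the whole second after the job is handed in: The yellow tailgate stands at rest and upright (within 8 degrees) on the tray's sill with both pins inside its barrels: its underside within 6 mm of the sill, its middle within 15 mm of the middle between the pins along and across, its length within 12 degrees of the line of the pins (x of gate in the frame of tray between -0.015 and 0.015 m and y of gate in the frame of tray between -0.015 and 0.015 m and z of gate in the frame of tray below 0.021 m and angle between the y axis of gate and the y axis of tray, either way round below 0.22 rad and angle between gate's own z axis and vertical below 0.15 rad and linear speed of gate below 0.02 m/s); the robot touches nothing.
It fails at once if the shorter blue tailgate was moved more than 30 mm (distance of short_gate from where it was at the start of the episode above 0.03 m).
It fails at once if the yellow tailgate was let fall (moving faster than 0.6 m/s with no finger on it, as after a drop of 20 mm or more) (linear speed of gate above 0.6 m/s and contact force between gate and the fingers below 0.05 N).
It also fails if it takes over 51 s, if anything falls off the work surface, if the arm or the gripper's body presses on something with over 40 N, if the wrist force passes 120 N, or if a joint passes its speed limit or range.

## Working session

There is one attempt and no reset: what is moved stays moved. The work goes in short steps, Python scripts to look and compute and a tool call to move; the robot and the scene stay as the last step left them, time stands still between calls to the robot, and variables do not carry over. Pictures are saved under pics/ and viewed, at most 10 in all, crops included, and the job is handed in when it is done.

Besides the shell and the picture viewer there is one more tool, called as name(argument=value, ...), one argument or row to a line, values as JSON. move_arm: Moves the arm, as the interface text tells. Its arguments: {"type":"object","properties":{"jaw":{"type":"array","items":{"type":"number"}},"dp":{"type":"array","items":{"type":"array","items":{"type":"number"}}},"turn":{"type":"array","items":{"type":"array","items":{"type":"number"}}},"force":{"type":"number"}},"required":["jaw","dp","turn"]}

```bash
mkdir -p pics; cat > h.py <<'E'
import numpy as np, cv2
from rig import observe, cams, ticket
def K(c):
    return 210/np.tan(np.radians(c["vertical_fov"])/2)
def cloud(name):
    s=observe(); im,d=cams.get_image(name); c=cams.calibration(name); f=K(c)
    v,u=np.mgrid[0:420,0:560]
    P=np.stack([(u-c["cx"])/f*d,-(v-c["cy"])/f*d,-d,np.ones_like(d)],-1)
    if "view" in c: M=np.linalg.inv(np.array(c["view"]))
    else:
        T=np.eye(4);T[:3,:3]=s["tool_rot"];T[:3,3]=s["position"];M=T@np.array(c["tool_from_camera"])
    W=(P@M.T)[...,:3]; W[d<=0]=np.nan
    return im,d,W
E
python3 - <<'E'
from h import *
ims=[]
s=observe();print(s["position"],s["tool_rot"],s["time_s"])
for n in("top","side"):
    im,d,W=cloud(n);ims.append(im);c=cams.calibration(n);print(n,{k:v for k,v in c.items() if k!="view"})
    for q in("gate","short_gate","tray"):
        r=cams.outline_of(n,q)
        for o in r[:2]:
            m=o["mask"]; p=W[m]; p=p[~np.isnan(p[:,0])]
            print(n,q,o["p"],np.round(o["box"],3),m.sum())
            if q!="tray":
                t=p[p[:,2]>.1]
            else: t=p[(p[:,2]>.06)&(p[:,2]<.08)]
            if len(t)>5:
                (a,b),(w,h),ang=cv2.minAreaRect(t[:,:2].astype(np.float32)*1000);print("  ",len(t),np.round([a,b,w,h,ang],1),t[:,2].max(),np.median(t,0))
    np.save(n+".npy",W)
cv2.imwrite("pics/a.png",cv2.resize(np.hstack(ims),(800,300))[:,:,::-1])
cv2.imwrite("pics/top.png",ims[0][:,:,::-1])
E
```

```text
[ 0.13701358 -0.53234059  0.23070687] [[ 9.68473398e-01  2.49116996e-01  4.81088819e-06]
 [ 2.49116701e-01 -9.68472279e-01  1.52129072e-03]
 [ 3.83638586e-04 -1.47213112e-03 -9.99998843e-01]] 0.0
top {'vertical_fov': 54.97554481672076, 'cx': 276.14583556787846, 'cy': 210.6888592419606}
top gate 0.58 [0.501 0.543 0.116 0.103] 617
   346 [498.9  -2.4  18.9  69.4  26.8] 0.12749776829884674 [ 0.49846234 -0.00131682  0.12367117]
top tray 0.8 [0.778 0.474 0.212 0.253] 8619
   1181 [ 567.5 -339.   191.5  164.2   74.6] 0.07394374681653826 [ 0.61491087 -0.36142127  0.0686693 ]
side {'vertical_fov': 44.71253737139978, 'cx': 280.261500627516, 'cy': 212.3590109999543}
side gate 0.81 [0.525 0.512 0.044 0.176] 1152
   291 [494.4   2.9  20.2  73.1  27.3] 0.12791871145575218 [0.4920818  0.0129486  0.12310398]
side short_gate 0.82 [0.456 0.764 0.084 0.177] 1780
   394 [476.2 303.8  51.2  18.6  71.8] 0.1279956203312228 [0.47522046 0.30949145 0.12262579]
side tray 0.82 [0.547 0.331 0.161 0.17 ] 4077
   585 [ 564.2 -336.3  196.2  165.    74.7] 0.07491392505475658 [ 0.60757999 -0.3322534   0.06777864]
```

View pics/a.png

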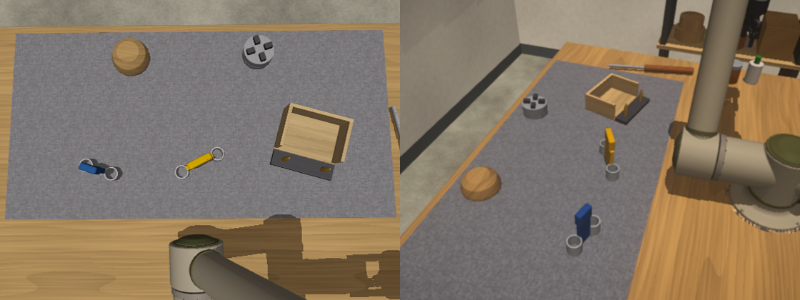

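View pics/top.png

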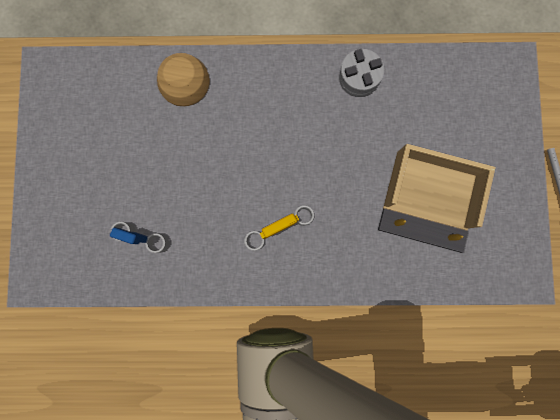

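The top view (upper image +x, right −y) shows:
- the yellow gate at about (280,226), with barrels at (255,240) and (304,215)
- the tray's sill, with pins at about (400,222) and (456,237)
- the blue gate at about (137,238), well clear

I'll turn the tool first, then travel over the gate.

move_arm(
  jaw=[8.5,8.5,8.5,8.5,8.5,8.5,8.5,8.5,8.5,8.5,8.5,8.5],
  dp=[
    [0,0,0],
    [0,0,0],
    [0,0,0],
    [0,0,0],
    [0,0,0],
    [0,0,0],
    [0,0,0],
    [0,0,0],
    [0,0,0],
    [0,0,0],
    [0,0,0],
    [0,0,0],
  ],
  turn=[
    [0,0,-0.119],
    [0,0,-0.119],
    [0,0,-0.119],
    [0,0,-0.119],
    [0,0,-0.119],
    [0,0,-0.119],
    [0,0,-0.119],
    [0,0,-0.119],
    [0,0,-0.119],
    [0,0,-0.119],
    [0,0,-0.119],
    [0,0,-0.119],
  ],
)

```text
time_s: 1.4
position: [0.137, -0.5326, 0.2313]
tool_rot: [[-0.115, 0.993, -0.0], [0.993, 0.115, 0.0], [0.0, -0.0, -1.0]]
ft_force: [0.1, 0.6, 0.1]
grip_width: 0.0851
gripper_force: 0.0
```

move_arm(
  jaw=[8.5,8.5,8.5,8.5,8.5,8.5,8.5,8.5,8.5,8.5,8.5,8.5],
  dp=[
    [0,0,0],
    [0,0,0],
    [0,0,0],
    [1.72,3.12,0],
    [1.72,3.12,0],
    [1.72,3.12,0],
    [1.72,3.12,0],
    [1.72,3.12,0],
    [1.72,3.12,0],
    [1.72,3.12,0],
    [1.72,3.12,0],
    [1.72,3.12,0],
  ],
  turn=[
    [0,0,-0.119],
    [0,0,-0.119],
    [0,0,-0.119],
    [0,0,0],
    [0,0,0],
    [0,0,0],
    [0,0,0],
    [0,0,0],
    [0,0,0],
    [0,0,0],
    [0,0,0],
    [0,0,0],
  ],
)

```text
time_s: 2.4
position: [0.3189, -0.2666, 0.2315]
tool_rot: [[-0.449, 0.894, 0.0], [0.894, 0.449, -0.0], [-0.0, 0.0, -1.0]]
ft_force: [1.0, -1.1, -0.7]
grip_width: 0.0851
gripper_force: 0.0
```

move_arm(
  jaw=[8.5,8.5,8.5,8.5,8.5,8.5,8.5,8.5,8.5,8.5],
  dp=[
    [1.72,3.12,0],
    [1.72,3.12,0],
    [1.72,3.12,0],
    [1.72,3.12,0],
    [1.72,3.12,0],
    [1.72,3.12,0],
    [1.72,3.12,0],
    [1.72,3.12,0],
    [1.72,3.12,0],
    [0,0,0],
  ],
  turn=[
    [0,0,0],
    [0,0,0],
    [0,0,0],
    [0,0,0],
    [0,0,0],
    [0,0,0],
    [0,0,0],
    [0,0,0],
    [0,0,0],
    [0,0,0],
  ],
)

```text
time_s: 3.23
position: [0.5017, 0.0005, 0.2311]
tool_rot: [[-0.454, 0.891, 0.001], [0.891, 0.454, 0.001], [0.001, 0.001, -1.0]]
ft_force: [-0.7, 0.5, -0.2]
grip_width: 0.0847
gripper_force: 0.0
```

```bash
cat >> h.py <<'E'
def rect(t):
    (a,b),(w,h),ang=cv2.minAreaRect(t[:,:2].astype(np.float32)*1000); return np.round([a,b,w,h,ang],1)
E
python3 - <<'E'
from h import *
im,d,W=cloud("wrist"); s=observe(); p=s["position"];R=np.array(s["tool_rot"]);print(p,R,s["time_s"])
for o in cams.outline_of("wrist","gate")[:2]:
    t=W[o["mask"]]; t=t[t[:,2]>.1]; print("gate",o["p"],len(t)); 
    if len(t)>5: print(rect(t),t[:,2].max(),np.percentile(t[:,2],50), np.median(t,0))
# barrels/pins from top cam
Wt=np.load("top.npy")
pos=np.array([.4985,-.0015]);L=np.array([-.451,.893]);N=np.array([.893,.451])
q=(Wt[...,:2]-pos);m=(abs(q@N)<.035)&(abs(q@L)<.1)&(Wt[...,2]>.03)&(Wt[...,2]<.06)
print("barrels",np.unique(np.round((q@L)[m],3)), [np.median(Wt[m&(sg*(q@L)>.04)],0) for sg in(1,-1)])
for n in("top","side"):
    Wt=np.load(n+".npy");o=np.array([.4928,-.3184]);X=np.array([.964,-.2656]);Y=np.array([.2656,.964])
    q=Wt[...,:2]-o;x=q@X;y=q@Y
    for sg in(1,-1):
        m=(abs(x)<.02)&(abs(y-sg*.06)<.02)&(Wt[...,2]>.03)&(Wt[...,2]<.08)
        print(n,"pin",sg,m.sum(),np.round(np.median(Wt[m],0),4),np.round(Wt[m].mean(0),4))
    m=(x>-.04)&(x<.06)&(abs(y)<.12)&(Wt[...,2]>.01)&(Wt[...,2]<.022)
    print(rect(Wt[m]))
cv2.imwrite("pics/w.png",im[:,:,::-1])
E
```

```text
[ 0.50053054 -0.00148029  0.23100553] [[-4.53033836e-01  8.91493318e-01 -8.87597532e-05]
 [ 8.91493271e-01  4.53033841e-01  2.94791141e-04]
 [ 3.03015504e-04  5.44216385e-05 -9.99999953e-01]] 3.2833
gate 0.87 1786
[ 4.987e+02 -1.000e-01  1.980e+01  6.880e+01  2.710e+01] 0.12696411978119268 0.12456219815513592 [0.4971694 0.0032457 0.1245622]
barrels [-0.081 -0.08  -0.079 -0.078 -0.077 -0.076 -0.075 -0.074 -0.073 -0.072
 -0.071 -0.07  -0.069 -0.068 -0.067 -0.065 -0.064 -0.063 -0.062 -0.061
 -0.06  -0.058 -0.057 -0.056 -0.055 -0.054 -0.053 -0.052 -0.051 -0.05
 -0.049 -0.048 -0.047 -0.046 -0.045 -0.044 -0.043 -0.042 -0.041 -0.04
  0.039  0.04   0.041  0.042  0.043  0.044  0.045  0.046  0.047  0.048
  0.049  0.05   0.051  0.052  0.053  0.054  0.055  0.056  0.057  0.058
  0.059  0.06   0.061  0.062  0.063  0.064  0.065  0.066  0.067  0.068
  0.069  0.07   0.071  0.072  0.073  0.074  0.075  0.076  0.077  0.078
  0.079  0.08 ] [array([0.46917358, 0.05626279, 0.03856837]), array([ 0.53143668, -0.05931245,  0.03869806])]
top pin 1 53 [ 0.5083 -0.2562  0.0523] [ 0.5083 -0.2568  0.0511]
top pin -1 61 [ 0.4767 -0.3715  0.0526] [ 0.4764 -0.3719  0.0513]
[ 509.4 -322.4  190.6   85.1   74.3]
side pin 1 60 [ 0.5043 -0.2552  0.0486] [ 0.5044 -0.2555  0.0481]
side pin -1 55 [ 0.4716 -0.3704  0.0489] [ 0.4719 -0.3701  0.0483]
[ 506.1 -321.3  197.9   92.3   74.7]
```

View pics/w.png

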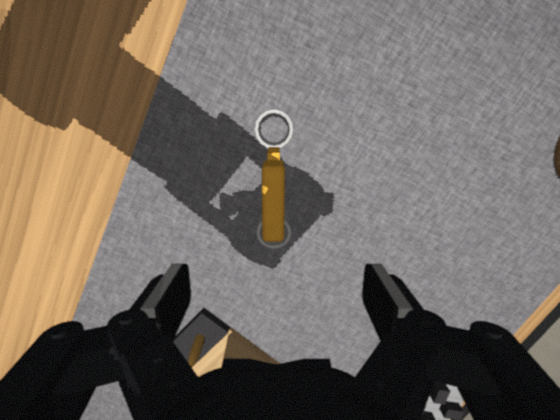

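The wrist view shows the rail at (273,200) running straight up the picture. It sits between the fingers and is aligned with them. I'll descend and grip.

move_arm(
  jaw=[8.5,8.5,8.5,8.5,8.5,8.5,8.5,8.5],
  dp=[
    [0.17,-0.11,2],
    [0,0,2.5],
    [0,0,2.5],
    [0,0,2.5],
    [0,0,2],
    [0,0,1.5],
    [0,0,1.1],
    [0,0,0],
  ],
  turn=[
    [0,0,0],
    [0,0,0],
    [0,0,0],
    [0,0,0],
    [0,0,0],
    [0,0,0],
    [0,0,0],
    [0,0,0],
  ],
)

```text
time_s: 4.0
position: [0.4965, -0.0036, 0.0886]
tool_rot: [[-0.448, 0.894, -0.004], [0.894, 0.448, 0.001], [0.002, -0.003, -1.0]]
ft_force: [0.9, 1.2, -0.2]
grip_width: 0.0851
gripper_force: 0.0
```

move_arm(
  jaw=[1,1,1,1,1,1,1,1,1,1,1,1],
  dp=[
    [0,0,0],
    [0,0,0],
    [0,0,0],
    [0,0,0],
    [0,0,0],
    [0,0,0],
    [0,0,0],
    [0,0,0],
    [0,0,0],
    [0,0,0],
    [0,0,0],
    [0,0,0],
  ],
  turn=[
    [0,0,0],
    [0,0,0],
    [0,0,0],
    [0,0,0],
    [0,0,0],
    [0,0,0],
    [0,0,0],
    [0,0,0],
    [0,0,0],
    [0,0,0],
    [0,0,0],
    [0,0,0],
  ],
  force=60,
)

```text
time_s: 5.0
position: [0.4983, -0.0027, 0.0908]
tool_rot: [[-0.449, 0.893, 0.001], [0.893, 0.449, -0.0], [-0.001, 0.001, -1.0]]
ft_force: [1.7, 1.0, 5.6]
grip_width: 0.0193
gripper_force: 60.1
```

move_arm(
  jaw=[1,1,1,1,1,1,1,1],
  dp=[
    [0,0,-0.5],
    [0,0,-1.2],
    [0,0,-1.8],
    [0,0,-2],
    [0,0,-2],
    [0,0,-2],
    [0,0,-1.5],
    [0,0,-0.5],
  ],
  turn=[
    [0,0,0],
    [0,0,0],
    [0,0,0],
    [0,0,0],
    [0,0,0],
    [0,0,0],
    [0,0,0],
    [0,0,0],
  ],
)

```text
time_s: 5.67
position: [0.498, -0.0027, 0.207]
tool_rot: [[-0.449, 0.893, 0.002], [0.893, 0.449, -0.001], [-0.001, 0.001, -1.0]]
ft_force: [-0.5, 0.5, -5.0]
grip_width: 0.0192
gripper_force: 59.2
```

move_arm(
  jaw=[1,1,1,1,1,1,1,1,1,1],
  dp=[
    [0,0,0],
    [0,0,0],
    [0,0,0],
    [0,0,0],
    [0,0,0],
    [0,0,0],
    [0,0,0],
    [0,0,0],
    [0,0,0],
    [0,0,0],
  ],
  turn=[
    [0,0,0.05],
    [0,0,0.085],
    [0,0,0.1],
    [0,0,0.1],
    [0,0,0.1],
    [0,0,0.1],
    [0,0,0.1],
    [0,0,0.07],
    [0,0,0.03],
    [0,0,0],
  ],
)

```text
time_s: 6.5
position: [0.4972, -0.0025, 0.2042]
tool_rot: [[0.267, 0.964, -0.003], [0.964, -0.267, 0.001], [-0.0, -0.003, -1.0]]
ft_force: [-0.3, -0.2, -4.5]
grip_width: 0.0192
gripper_force: 59.1
```

move_arm(
  jaw=[1,1,1,1,1,1,1,1,1,1,1,1],
  dp=[
    [-1.5,0.38,0],
    [-2.8,0.71,0],
    [-3.5,0.89,0],
    [-3.5,0.89,0],
    [-3.5,0.89,0],
    [-3.5,0.89,0],
    [-3.5,0.89,0],
    [-3.5,0.89,0],
    [-2.8,0.71,0],
    [-1.5,0.38,0],
    [-0.7,0.15,0],
    [0,0,0],
  ],
  turn=[
    [0,0,0],
    [0,0,0],
    [0,0,0],
    [0,0,0],
    [0,0,0],
    [0,0,0],
    [0,0,0],
    [0,0,0],
    [0,0,0],
    [0,0,0],
    [0,0,0],
    [0,0,0],
  ],
)

```text
time_s: 7.5
position: [0.491, -0.3157, 0.2044]
tool_rot: [[0.266, 0.964, -0.001], [0.964, -0.266, 0.001], [0.001, -0.001, -1.0]]
ft_force: [1.0, 0.5, -4.4]
grip_width: 0.0191
gripper_force: 59.0
```

```bash
python3 - <<'E'
from h import *
s=observe();print(s["position"],s["tool_rot"],s["time_s"],s["grip_width"],s["gripper_force"])
ims=[]
X=np.array([.964,-.2656]);Y=np.array([.2656,.964]);o=np.array([.492,-.314])
for n in("wrist","side"):
    im,d,W=cloud(n);ims.append(im);q=W[...,:2]-o;x=q@X;y=q@Y;z=W[...,2]
    for sg in(1,-1):
        m=(abs(x)<.02)&(abs(y-sg*.06)<.02)&(z>.03)&(z<.08)
        if m.sum():print(n,"pin",sg,m.sum(),np.round([np.median(x[m]),np.median(y[m]),np.median(z[m])],4))
        m=(abs(x)<.035)&(abs(y-sg*.06)<.035)&(z>.1)&(z<.16)
        if m.sum():print(n,"barrel",sg,m.sum(),[np.round([np.percentile(v[m],1),np.median(v[m]),np.percentile(v[m],99)],4) for v in(x,y,z)])
    m=(x>-.05)&(x<.06)&(abs(y)<.12)&(z>.01)&(z<.022)
    if m.sum()>20:print(rect(W[m]))
cv2.imwrite("pics/b.png",cv2.resize(np.hstack(ims),(800,300))[:,:,::-1])
E
```

```text
[ 0.4909529  -0.31571508  0.20444826] [[ 2.66410960e-01  9.63858823e-01 -1.17062485e-03]
 [ 9.63859179e-01 -2.66409624e-01  1.18083420e-03]
 [ 8.26291735e-04 -1.44290468e-03 -9.99998618e-01]] 7.5 0.019106517450796338 59.047611951828
wrist pin 1 175 [0.002  0.0581 0.0579]
wrist barrel 1 1802 [array([-0.0194,  0.    ,  0.0201]), array([0.0412, 0.0553, 0.0793]), array([0.1161, 0.153 , 0.1563])]
[ 509.8 -317.6  181.2   82.4   74.8]
side pin 1 59 [-0.0044  0.0602  0.0489]
side barrel 1 350 [array([-0.0255, -0.0077,  0.0143]), array([0.0277, 0.0705, 0.0834]), array([0.1151, 0.1414, 0.1582])]
side pin -1 53 [-0.004  -0.0595  0.0483]
side barrel -1 207 [array([-0.0247, -0.0134,  0.0055]), array([-0.0798, -0.0483, -0.0258]), array([0.114 , 0.1404, 0.1585])]
[ 506.1 -319.2  195.    89.2   74.2]
```

View pics/b.png

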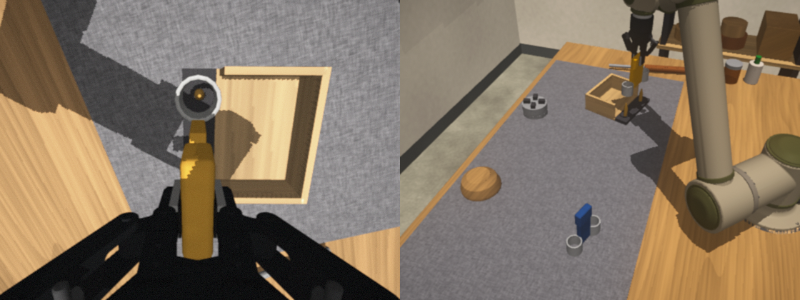

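The wrist picture shows the pin at about (200,95) nearly centred in the barrel ring at (198,98). I'll correct by about 1.5 mm on both axes and lower.

move_arm(
  jaw=[1,1,1,1,1,1,1,1,1,1,1,1],
  dp=[
    [-0.15,0.15,0],
    [0,0,0.5],
    [0,0,1],
    [0,0,1],
    [0,0,1],
    [0,0,1],
    [0,0,1],
    [0,0,1],
    [0,0,1],
    [0,0,0.5],
    [0,0,0.5],
    [0,0,0],
  ],
  turn=[
    [0,0,0],
    [0,0,0],
    [0,0,0],
    [0,0,0],
    [0,0,0],
    [0,0,0],
    [0,0,0],
    [0,0,0],
    [0,0,0],
    [0,0,0],
    [0,0,0],
    [0,0,0],
  ],
)

```text
time_s: 8.6
position: [0.4921, -0.3168, 0.1193]
tool_rot: [[0.266, 0.964, -0.001], [0.964, -0.266, 0.001], [0.001, -0.001, -1.0]]
ft_force: [-0.9, -0.4, -4.0]
grip_width: 0.0195
gripper_force: 58.9
```

move_arm(
  jaw=[1,1,1,1,1,1,1],
  dp=[
    [0,0,0.3],
    [0,0,0.3],
    [0,0,0.3],
    [0,0,0.2],
    [0,0,0.15],
    [0,0,0.1],
    [0,0,0],
  ],
  turn=[
    [0,0,0],
    [0,0,0],
    [0,0,0],
    [0,0,0],
    [0,0,0],
    [0,0,0],
    [0,0,0],
  ],
)

```text
time_s: 9.18
position: [0.4923, -0.317, 0.1067]
tool_rot: [[0.266, 0.964, -0.0], [0.964, -0.266, 0.0], [0.0, -0.0, -1.0]]
ft_force: [1.3, -0.4, -4.1]
grip_width: 0.0192
gripper_force: 59.2
```

Not in contact with the sill yet, so I'll creep down further.

move_arm(
  jaw=[1,1,1,1],
  dp=[
    [0,0,0.05],
    [0,0,0.05],
    [0,0,0.05],
    [0,0,0],
  ],
  turn=[
    [0,0,0],
    [0,0,0],
    [0,0,0],
    [0,0,0],
  ],
)

```text
time_s: 9.52
position: [0.4925, -0.3171, 0.1059]
tool_rot: [[0.266, 0.964, 0.001], [0.964, -0.266, -0.001], [-0.0, 0.001, -1.0]]
ft_force: [0.0, 1.4, 1.8]
grip_width: 0.0193
gripper_force: 59.6
```

The vertical force has gone from −4 to +1.8 N, so the gate is resting on the sill. I'll release and back away.

move_arm(
  jaw=[2.5,3,4,5,6,7,8,8,8,8],
  dp=[
    [0,0,0],
    [0,0,0],
    [0,0,0],
    [0,0,0],
    [0,0,0],
    [0,0,0],
    [0,0,0],
    [0,0,0],
    [0,0,0],
    [0,0,0],
  ],
  turn=[
    [0,0,0],
    [0,0,0],
    [0,0,0],
    [0,0,0],
    [0,0,0],
    [0,0,0],
    [0,0,0],
    [0,0,0],
    [0,0,0],
    [0,0,0],
  ],
)

```text
time_s: 10.35
position: [0.4924, -0.317, 0.1053]
tool_rot: [[0.266, 0.964, 0.0], [0.964, -0.266, -0.0], [-0.0, 0.0, -1.0]]
ft_force: [0.1, 0.4, 0.2]
grip_width: 0.08
gripper_force: 0.0
```

move_arm(
  jaw=[8,8,8,8,8,8,8,8,8],
  dp=[
    [0,0,-0.5],
    [0,0,-1],
    [0,0,-2],
    [0,0,-2],
    [0,0,-2],
    [0,0,-2],
    [0,0,-2],
    [0,0,-1],
    [0,0,0],
  ],
  turn=[
    [0,0,0],
    [0,0,0],
    [0,0,0],
    [0,0,0],
    [0,0,0],
    [0,0,0],
    [0,0,0],
    [0,0,0],
    [0,0,0],
  ],
)

```text
time_s: 11.1
position: [0.4929, -0.3175, 0.2332]
tool_rot: [[0.266, 0.964, 0.004], [0.964, -0.266, -0.004], [-0.003, 0.005, -1.0]]
ft_force: [-1.1, -0.5, 0.6]
grip_width: 0.0799
gripper_force: 0.0
```

```bash
python3 - <<'E'
from h import *
s=observe();print(s["position"],s["time_s"],s["ft_force"])
ims=[]
X=np.array([.964,-.2656]);Y=np.array([.2656,.964]);o=np.array([.492,-.314])
for n in("wrist","side"):
    im,d,W=cloud(n);ims.append(im)
    for g in cams.outline_of(n,"gate")[:1]:
        t=W[g["mask"]];t=t[~np.isnan(t[:,0])];r=t[t[:,2]>.12];print(n,g["p"],rect(r),np.median(r[:,2]),r[:,2].max(),(rect(r)[:2]/1000-o)@X,(rect(r)[:2]/1000-o)@Y)
    q=W[...,:2]-o;x=q@X;y=q@Y;z=W[...,2]
    for sg in(1,-1):
        m=(abs(x)<.026)&(abs(y-sg*.06)<.026)&(z>.045)&(z<.062)
        if m.sum():print("barrel top",sg,m.sum(),np.median(z[m]),np.percentile(z[m],95))
cv2.imwrite("pics/c.png",cv2.resize(np.hstack(ims),(800,300))[:,:,::-1])
E
```

```text
[ 0.49292849 -0.31752432  0.23323833] 11.1 [-1.14397638 -0.45126077  0.55606518]
wrist 0.79 [ 494.6 -315.6   68.9   19.9   74. ] 0.1395189248905249 0.14159455810335034 0.002931360000000057 -0.0008518400000000317
barrel top 1 562 0.054649109361983694 0.05768979418201764
barrel top -1 308 0.05437931598457377 0.055611146011770696
side 0.65 [ 490.1 -310.2   68.9   20.7   74.5] 0.13704549079537098 0.14318865290325378 -0.0028408799999999654 0.003158560000000036
barrel top 1 146 0.052386647168170264 0.060566183783869854
barrel top -1 72 0.05260925653187176 0.05933857249859971
```

View pics/c.png

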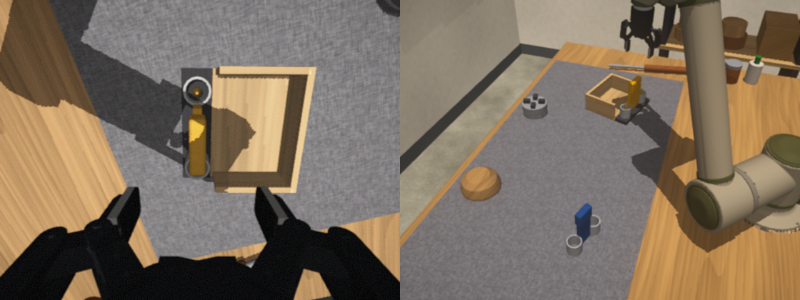

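The gate stands upright on the sill. Its rail top is at 0.140 m and both barrel tops are at 0.055 m, as they should be at home. The pin shows inside the barrel at (197,92), and the gripper is clear.

```bash
python3 -c "
from rig import ticket
print(ticket.close_job())"
```

```text
the job is handed in; nothing more can be done
None
```

The yellow tailgate is seated on both pins and fully down on the sill, the blue tailgate was not touched, and the job was handed in at about 11 s (no verdict was returned).

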